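# Set up the fold-down shelf on its pull-out supports and stand the clamp-lid jar on it

### The job

Set up the organiser's fold-down front as a shelf: pull both slide-out supports out as far as they go, and only then lower the flap until it lies flat on them. Then take the clamp-lid glass jar off the turntable, keep it upright, and stand it gently in the middle of the lowered flap. Do not tip the shaker on the turntable or disturb the other things around.

Things in the scene. Friction and masses are not known exactly. Their poses are not given: they have to be found in the camera images.
- support_left (a joint): slide of the left (+y side at yaw 0) support: 0 = pushed in, 0.11 m = fully out (a hard stop). Pulls straight out of the organiser's front, along the organiser's -x. About 2 N of friction; stays where left.
- support_right (a joint): the same for the right (-y side) support.
- support_left_grip (a point): where to pinch the left support: middle of its grey plastic pull tongue, a level bar 16 mm wide (y), 18 mm high, centre 49 mm above the counter. Pushed in, it sticks out 90 mm from the organiser's front, this point 60 mm; a round stop 26 mm across is on its last 10 mm. The upright flap above stands 15 mm proud of the front: lean a wide gripper back about 25 deg. Axes as the organiser's.
- support_right_grip (a point): the same point on the right support, 200 mm from the left one. Behind each tongue comes its bearing bar, 22 mm wide, top 78 mm above the counter, 20 mm above the tongue's top; it is inside the organiser until pulled out, and the lowered flap rests on it.
- flap (a joint): hinge of the flap: 0 = upright (shut), grows as its top comes forward (organiser's -x) and down; 1.57 rad = flat on both pulled-out supports; without them it goes further. The hinge is stiff: the flap stays where left near upright and sinks slowly by itself below roughly half way (a few newtons move it). Starts upright or up to 0.1 rad open.
- flap_hinge (a point): middle of the flap's hinge axis, 85 mm above the counter, 8 mm in front of the organiser's front; axes are the organiser's (x into it, y left along the hinge, z up).
- flap_edge (a point): middle of the flap's free edge (its top while shut), 170 mm from the hinge axis. The flap is a plain plywood board 280 mm wide (along the hinge), 14 mm thick, the hinge axis in its mid-plane. Behind the upright flap is an open-topped space (bare above 125 mm height, and below that at least 50 mm deep), so fingers can go in behind it from above and push it forward.
- flap_mid (a point): target point: on the flap's inner face (the upper face once lowered, then 92 mm above the counter), 92 mm from the hinge axis, half way along the hinge. Site axes are the flap's: x out of the inner face (up when lowered), y along the hinge, z from hinge to free edge.
- organiser: plywood counter organiser, fixed: plinth 230 deep (x) x 320 wide (y) x 81 mm high with 12 mm side walls up to 230 mm and a low back wall up to 138 mm, open at the top. Origin: on the counter at the middle of its front face; x points into it, y to its left. The flap is its front; the two supports slide in the plinth at y = +100 and -100 mm.
- turntable: round wooden turntable, fixed foot; origin on the counter at its centre. Its disc, 196 mm across, top 30 mm above the counter, spins freely about the vertical axis; the jar and the shaker stand on it near its rim, across from each other.
- jar: empty clear glass jar with a glass flip-top lid clamped shut by steel wire: 56 mm in diameter, 95 mm high, about 300 g. Origin: centre of its underside, z up. The wire hinge (+x) and clamp lever (-x) stand out to 36 mm from the axis; across its y it is smooth: pinch there, about 75 mm above its underside.
- shaker: small white shaker with a steel cap, 40 mm in diameter, 75 mm high, on the turntable; leave it standing (it may ride round with the disc).
- pot: bystander: small empty aluminium pot, 140 mm across, 75 mm high; origin under its centre.
- spoon: bystander: wooden spoon 240 mm long lying on the counter.
- wrapper_holder: bystander: blue plastic open box for wrappers, 90 x 60 x 120 mm high; origin under its centre.
- mug: bystander: white mug, 76 mm across, 85 mm high; origin under its centre.
- tin: bystander: food tin 66 mm across, 100 mm high; origin under its centre.
- bowl: bystander: small bowl, 90 mm across, 40 mm high, standing inside the organiser; origin under its centre.

How it is judged (in metres and radians):
On the way, in this order (a step that is already met when the one before it is completed fails the run):
1. both supports are fully out while the flap is still up (value of joint each of support_left, support_right above 0.098 m and value of joint flap below 0.6 rad), for 0.1 s.
2. the flap lies flat on both pulled-out supports (value of joint each of support_left, support_right above 0.098 m and value of joint flap between 1.5 and 1.64 rad), for 0.2 s.
3. the jar has been lifted clear of the turntable (height (world z) of jar above 0.06 m), for 0.1 s.
At the end, for the whole second after the job is handed in: Both supports out by at least 98 of their 110 mm, the flap flat on them (within about 4 degrees), and the jar standing upright (within 6 degrees) and at rest on the flap, its base centre within 45 mm of the middle of the flap (all of step 2 and distance between jar and flap_mid below 0.045 m and x of jar in the frame of flap_mid below 0.008 m and angle between jar's own z axis and vertical below 0.1 rad and linear speed of jar below 0.02 m/s and velocity of joint flap below 0.05 rad/s); the robot touches nothing.
It fails at once if the flap lowered (more than about 35 degrees) while a support is not pulled out (value of joint flap above 0.6 rad and value of joint any of support_left, support_right below 0.09 m).
It fails at once if the jar tipped by more than 30 degrees (angle between jar's own z axis and vertical above 0.52 rad).
It fails at once if the jar dropped from more than about 13 mm (contact force between jar and the fingers below 0.1 N and linear speed of jar above 0.5 m/s).
It fails at once if the shaker tipped (angle between shaker's own z axis and vertical above 0.5 rad).
It fails at once if a bystander pushed by more than 30 mm (distance of any of pot, spoon, wrapper_holder, mug, tin, bowl from where it was at the start of the episode above 0.03 m).
It also fails if it takes over 72 s, if anything falls off the work surface, if the arm or the gripper's body presses on something with over 40 N, if the wrist force passes 120 N, or if a joint passes its speed limit or range.

### The arm

A 6-joint arm with a two-finger parallel gripper is mounted at the origin on the work surface. World frame = base frame: x ahead of the robot, y to its left, z up, the work surface at z = 0. Lengths are in m, angles in degrees, forces in N, time in s.
With the tool pointing down it reaches from about 0.35 to 0.875 m from the base axis. Payload 4.2 kg.
Tool frame: the origin (TCP) lies on the centre line of the jaws, within the pads' length; the fingertips stand tip_reach ahead of it and the grasp point (between the pads) is the TCP (tip_reach is the distance from the TCP to the fingertips, in m); z points along the fingers, y is the line along which they close (so a half turn about z gives the same grasp; the last joint's range is limited). The gripper opens to 87 mm and grips with 3 to 60 N. Pads are 19 mm wide; open, the fingers measure 117 mm over their backs; the gripper's body (75 mm by 190 mm) begins 51 mm behind the grasp point.
Start: joints at [-48.782, 22.042, 0.453, 0, -68.411, -14.817], TCP at [0.278, -0.56, 0.242] pointing down, gripper open.
Joint ranges: [-179.83, 179.83], [-69.29, 118.12], [-61.27, 80.66], [-181.25, 117.63], [-171.15, -9.14], [-177.46, 177.46]. Speed limits (degrees/s): [159.86, 159.86, 180, 180, 180, 180].

### API

Orientations are given as a 3x3 rotation matrix whose columns are the frame's x, y, z axes.
In Python, from station import sense, capture, finish_job, tip_reach gives the robot as it stands.
- The arm moves only by the tool arm_command, never from a script. Its argument "deltas" is a list of rows, each a list of 7 numbers: the turn, a rotation vector about the tool's x, y, z in rad, then the shift along the tool's x, y, z in cm, then the closure, from -1 (fully open) to 1 (shut), so that 0 is half open. In form: [[rx, ry, rz, dx, dy, dz, hand], ...]. A call has 1 to 8 rows; each row is the pose to reach, as a shift and turn from the pose commanded when the call began, along the tool's axes at that moment; what a row does not reach only later rows make up. A row lasts 1/12 s, in which the tool goes at most 41.7 mm and 7.16 degrees, less where a joint would pass 70% of its speed; a pose out of reach is approached as far as the arm can. A call with a gripper value outside its range is refused whole. The fingers move at their own pace and stop on an object; the grip force is fixed at half the most. Time passes only in rows, so rows that repeat a pose let the fingers close. It gives the time, the measured TCP pose, the force, the opening and the grip force at its end, in the units of the state.
- sense(): the state, without advancing time (a new reading comes with each control period).
- capture(name): name is "scene" or "top" or "wrist"; returns a dict with "pixels" (420x560x3 uint8, blue, green, red), "fovy" (degrees; the focal length in pixels is half the picture's height over the tangent of half this angle, whatever the lens; pixels are square), "cx", "cy" (the principal point, pixels), "rvec" (rotation vector, rad) and "tvec" (3), from world to camera coordinates, as OpenCV has them. Camera axes: x right, y down, z forward; pixel columns grow to the right and rows downward; lengths in m; the calibration is good to about 2 mm. The wrist camera is an equidistant fisheye: a pixel r from the principal point sees the ray r / f radians off the axis. A picture is of the moment at which its call begins. There is no depth.
- finish_job(): hands the job in; it is judged then, once.
The state is a dict: "time_s": time; "joints": joint angles; "joint_velocities": joint speeds; "effort": joint torques, N m; "tcp_pos": TCP position; "ee_rot": TCP orientation; "wrist_force": force on the tool from outside, world axes, zero at the start; "moment": the same for the moment, N m; "gripper_width": opening from 0.0 (shut) to 1.0 (fully open); "gripper_force": force on a finger pad.
Only numpy, scipy, OpenCV 4.12 (cv2) and the standard library are available. Lean on these libraries where they do the work, as an engineer would, in place of code of your own. Each camera call takes 0.05 s, during which the arm holds its last target. There are 200 camera calls.

## Working session

There is one attempt and no reset: what is moved stays moved. The work goes in short steps, Python scripts to look and compute and a tool call to move; the robot and the scene stay as the last step left them, time stands still between calls to the robot, and variables do not carry over. Pictures are saved under pics/ and viewed, at most 12 in all, crops included, and the job is handed in when it is done.

Besides the shell and the picture viewer there is one more tool, called after "Request:" by a JSON object that holds its "api" and its "payload". arm_command: Moves the arm, as the interface text tells. Its arguments: {"type":"object","properties":{"deltas":{"type":"array"}},"required":["deltas"]}

```bash
ls; mkdir -p pics
python3 - <<'E'
from station import *
import cv2,numpy as np
print(tip_reach, {k:np.round(v,3).tolist() for k,v in sense().items()})
for n in("scene","top"):
    c=capture(n); cv2.imwrite(f"pics/{n}0.png",c["pixels"]); print(n,c["fovy"],c["cx"],c["cy"],c["rvec"],c["tvec"])
    np.savez(f"{n}0.npz",**c)
E
```

```text
pics
0.019 {'time_s': 0.0, 'joints': [-48.782, 22.093, 0.379, -0.03, -68.411, -14.817], 'joint_velocities': [0.11, 0.01, 0.028, 0.04, -0.053, -0.012], 'effort': [0.001, -39.066, 18.741, 4.22, 0.011, -0.0], 'tcp_pos': [0.278, -0.559, 0.24], 'ee_rot': [[-0.896, -0.444, -0.001], [-0.444, 0.896, 0.002], [0.0, 0.002, -1.0]], 'wrist_force': [-1.068, -0.21, 0.154], 'moment': [0.042, -0.015, -0.028], 'gripper_force': 0.0, 'gripper_width': 1.004}
scene 42.94211036050256 278.4534633744243 214.79375221360698 [ 1.96534911  1.35621956 -0.6231902 ] [-0.11782064 -0.22890964  1.98139253]
top 50.12256764802554 280.68440982288814 216.4086043326785 [ 2.12618039 -2.15110156  0.18332372] [-0.07492721  0.55556707  1.40823862]
```

View pics/scene0.png

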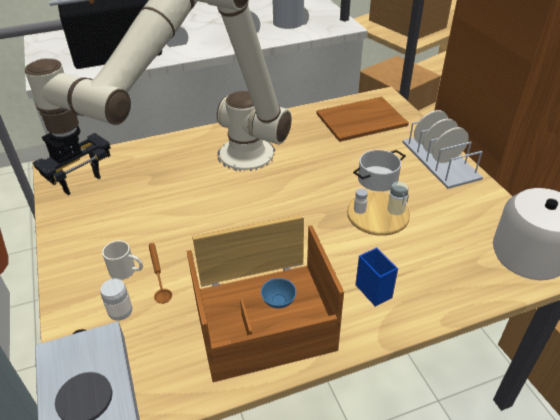

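View pics/top0.png

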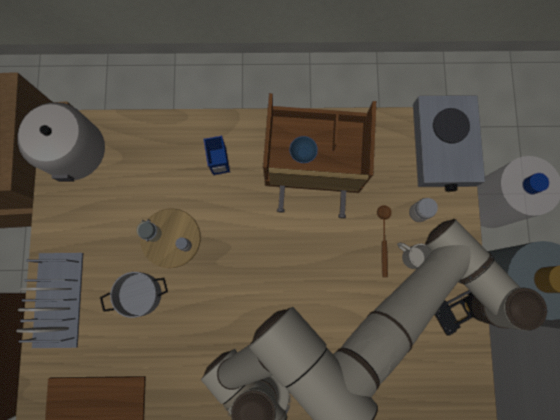

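The scene view shows the organiser with its flap up, with the left and right tongues in the top view at about (281,200) and (343,205). The turntable is at (171,238), the jar at (148,231) and the shaker at (183,243). The spoon, mug and tin are to the right of the organiser.

```bash
cat > h.py <<'E'
import cv2,numpy as np
from scipy.spatial.transform import Rotation as R
def cam(c):
    M=cv2.Rodrigues(np.array(c["rvec"],float))[0]; t=np.array(c["tvec"],float).ravel()
    f=210/np.tan(np.radians(float(c["fovy"]))/2); return M,t,f
def ray(c,u,v,fish=False):
    M,t,f=cam(c); a=np.array([u-float(c["cx"]),v-float(c["cy"])])/f
    if fish:
        r=np.hypot(*a)+1e-12; d=np.r_[a/r*np.sin(r),np.cos(r)]
    else: d=np.r_[a,1]
    return -M.T@t, M.T@d
def on(c,u,v,z,fish=False):
    o,d=ray(c,u,v,fish); return o+d*(z-o[2])/d[2]
def tri(A,B):
    # nearest point of two rays
    (o,d),(p,e)=A,B; d=d/np.linalg.norm(d); e=e/np.linalg.norm(e)
    s=np.linalg.lstsq(np.c_[d,-e],p-o,rcond=None)[0]
    a,b=o+s[0]*d,p+s[1]*e; return (a+b)/2,np.linalg.norm(a-b)
def proj(c,P,fish=False):
    M,t,f=cam(c); q=M@np.array(P)+t
    if fish:
        r=np.arctan2(np.hypot(q[0],q[1]),q[2]); n=q[:2]/(np.hypot(q[0],q[1])+1e-12); return n*r*f+[float(c["cx"]),float(c["cy"])]
    return q[:2]/q[2]*f+[float(c["cx"]),float(c["cy"])]
E
python3 - <<'E'
from h import *
t=dict(np.load("top0.npz")); s=dict(np.load("scene0.npz"))
im=t["pixels"]; hsv=cv2.cvtColor(im,cv2.COLOR_BGR2HSV)
m=((hsv[...,1]<60)&(hsv[...,2]>40)).astype(np.uint8)
ends=[]
for x0,x1 in((270,295),(330,355)):
    w=np.zeros_like(m); w[183:225,x0:x1]=m[183:225,x0:x1]
    n,l,st,ce=cv2.connectedComponentsWithStats(w); k=1+np.argmax(st[1:,4]); ys,xs=np.where(l==k)
    rows={y:(xs[ys==y].mean().round(1),(ys==y).sum()) for y in np.unique(ys)}
    print(st[k],rows)
    b=ys.max(); u=xs[ys>b-3].mean(); print("end",on(t,u,b+.5,.049)); ends.append(on(t,u,b+.5,.049))
d=ends[0]-ends[1]; print("sep",np.linalg.norm(d),"yaw",np.degrees(np.arctan2(-d[0],d[1])))
print("jar",on(t,148,231,.125),"tt",on(t,171,238,.03),"shaker",on(t,183,243,.105))
print("spoon",on(t,384,212,.01),on(t,385,275,.01),"bowl",on(t,303,150,.11))
for n,z,k in(("top",t,[(260,180,140,40)]),):
    pass
cv2.imwrite("pics/c1.png",np.hstack([cv2.resize(im[170:225,255:385],None,fx=4,fy=4,interpolation=2)[:220],cv2.resize(im[205:260,120:190],None,fx=4,fy=4,interpolation=2)]))
E
```

```text
[277 185   8  27 131] {np.int64(185): (np.float64(280.5), np.int64(2)), np.int64(186): (np.float64(282.0), np.int64(5)), np.int64(187): (np.float64(282.0), np.int64(5)), np.int64(188): (np.float64(282.0), np.int64(5)), np.int64(189): (np.float64(282.0), np.int64(5)), np.int64(190): (np.float64(281.5), np.int64(4)), np.int64(191): (np.float64(281.5), np.int64(4)), np.int64(192): (np.float64(281.5), np.int64(4)), np.int64(193): (np.float64(281.5), np.int64(4)), np.int64(194): (np.float64(281.0), np.int64(5)), np.int64(195): (np.float64(281.0), np.int64(5)), np.int64(196): (np.float64(281.0), np.int64(5)), np.int64(197): (np.float64(281.0), np.int64(5)), np.int64(198): (np.float64(281.0), np.int64(5)), np.int64(199): (np.float64(281.0), np.int64(5)), np.int64(200): (np.float64(281.0), np.int64(5)), np.int64(201): (np.float64(281.0), np.int64(5)), np.int64(202): (np.float64(281.0), np.int64(5)), np.int64(203): (np.float64(281.0), np.int64(5)), np.int64(204): (np.float64(281.0), np.int64(5)), np.int64(205): (np.float64(280.5), np.int64(4)), np.int64(206): (np.float64(280.5), np.int64(4)),
[... 1315 characters left out ...]
64(342.0), np.int64(5)), np.int64(211): (np.float64(342.0), np.int64(5)), np.int64(212): (np.float64(342.0), np.int64(5)), np.int64(213): (np.float64(342.0), np.int64(5)), np.int64(214): (np.float64(341.5), np.int64(6)), np.int64(215): (np.float64(342.0), np.int64(7)), np.int64(216): (np.float64(342.0), np.int64(7)), np.int64(217): (np.float64(342.0), np.int64(5))}
end [ 0.54836615 -0.27953037  0.049     ]
sep 0.20089154220362565 yaw -6.263628641975063
jar [0.50112298 0.32287346 0.125     ] tt [0.49029566 0.27512642 0.03      ] shaker [0.46545091 0.2200333  0.105     ]
spoon [ 0.57165852 -0.42579844  0.01      ] [ 0.36362368 -0.41868654  0.01      ] bowl [ 0.75679274 -0.15428528  0.11      ]
```

View pics/c1.png

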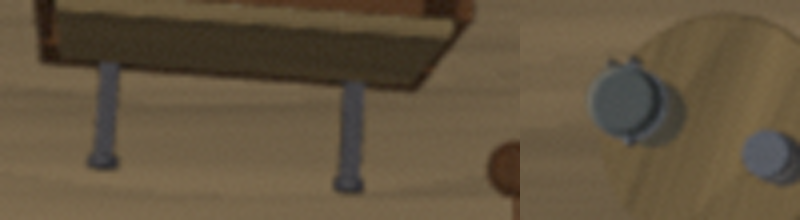

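The crop shows both tongues clearly. The jar's hinge wires are at the top of the picture and its lever at the bottom, so its pinch axis runs roughly along world y. The tongue separation measures 201 mm against the 200 given, so it fits. Next I plan the pre-grasp at the right support.

```bash
cat >> h.py <<'E'
YAW=np.radians(-6.26)
OX=np.array([np.cos(YAW),np.sin(YAW),0]); OY=np.array([-np.sin(YAW),np.cos(YAW),0]); OZ=np.array([0,0,1.])
def lean(deg,yaw=YAW):
    a=np.radians(deg); ox=np.array([np.cos(yaw),np.sin(yaw),0]); y=np.array([-np.sin(yaw),np.cos(yaw),0])
    z=np.sin(a)*ox-np.cos(a)*OZ; return np.c_[np.cross(y,z),y,z]
def rel(p0,R0,p,Rt):
    rv=R.from_matrix(np.array(R0).T@Rt).as_rotvec(); d=np.array(R0).T@(np.array(p)-p0)*100
    return np.round(rv,3).tolist(),np.round(d,2).tolist()
def now():
    from station import sense
    s=sense(); return np.array(s["tcp_pos"]),np.array(s["ee_rot"]),s
GL=np.array([.600,-.083,.049]); GR=np.array([.578,-.283,.049])
ORG=(GL+GR)/2*[1,1,0]+.06*OX
E
python3 - <<'E'
from h import *
p,r,s=now(); Rt=lean(25); print(Rt.round(3).tolist(),ORG)
print(rel(p,r,GR-.13*Rt[:,2],Rt))
E
```

```text
[[-0.901, 0.109, 0.42], [0.099, 0.994, -0.046], [-0.423, 0.0, -0.906]] [ 0.64864224 -0.18954242  0.        ]
([0.126, -0.425, 0.56], [-34.56, 14.36, 7.4])
```

Request:
{"api": "arm_command", "payload": {"deltas": [[0.0,-0.0,0.07,-4,1.6,0,-1],[0.02,-0.06,0.14,-8,3.3,0.8,-1],[0.03,-0.1,0.2,-12,5,1.8,-1],[0.05,-0.17,0.25,-16,6.6,3,-1],[0.07,-0.23,0.33,-20,8.3,4.2,-1],[0.09,-0.3,0.41,-24,10,5.3,-1],[0.11,-0.36,0.48,-27.5,11.4,6.2,-1],[0.12,-0.4,0.53,-31,12.9,6.8,-1]]}}

```text
time_s: 0.77
tcp_pos: [0.4914, -0.3125, 0.1746]
ee_rot: [[-0.912, 0.084, 0.401], [0.074, 0.996, -0.04], [-0.403, -0.007, -0.915]]
wrist_force: [0.4, -0.3, 0.0]
gripper_width: 1.004
gripper_force: 0.0
```

Run:
```python
from h import *
p,r,s=now(); Rt=lean(25); print(p,s["wrist_force"],s["joints"])
print(rel(p,r,GR-.13*Rt[:,2],Rt))
```

```text
[ 0.49136644 -0.31254734  0.17458027] [ 0.41228178 -0.33353787  0.03106786] [-19.66964623  13.50617593 -22.49483721 -10.81415093 -31.33019685
 -66.91960389]
([0.005, -0.022, 0.026], [-2.35, 3.81, 1.85])
```

Request:
{"api": "arm_command", "payload": {"deltas": [[0.005,-0.022,0.026,-1.2,2.0,0.9,-1],[0.005,-0.022,0.026,-2.3,3.8,1.8,-1],[0.005,-0.022,0.026,-2.3,3.8,1.8,-1],[0.005,-0.022,0.026,-2.3,3.8,1.8,-1]]}}

```text
time_s: 1.1
tcp_pos: [0.5228, -0.2774, 0.167]
ee_rot: [[-0.903, 0.102, 0.417], [0.091, 0.995, -0.045], [-0.42, -0.003, -0.908]]
wrist_force: [-0.3, -0.9, 0.8]
gripper_width: 1.0
gripper_force: 0.0
```

Run:
```python
from h import *
from station import capture
p,r,s=now(); Rt=lean(25); print(p,s["joints"],rel(p,r,GR,Rt))
c=capture("wrist"); np.savez("w1.npz",**c)
im=c["pixels"].copy()
for P in(GR,GL,GR-.03*OX,GL-.03*OX,GR+.045*OX):
    q=proj(c,P,True); print(q); cv2.circle(im,tuple(int(round(a)) for a in q),2,(0,0,255),-1)
cv2.imwrite("pics/w1.png",im)
```

```text
[ 0.52279375 -0.27739804  0.16702222] [-14.07490018  14.25534711 -24.53279576  -7.33971637 -26.80129645
 -75.89979406] ([0.001, -0.003, 0.008], [-0.09, 0.04, 13.04])
[277.02494084 208.88669452]
[477.50474052 210.752917  ]
[277.35918432 180.35569798]
[488.17781829 186.52622861]
[276.5952561  245.09766844]
```

View pics/w1.png

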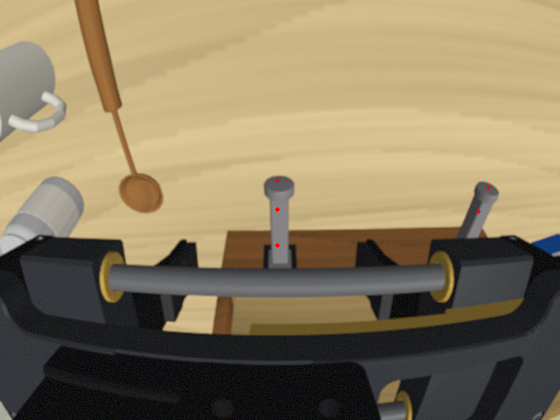

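The wrist view confirms the estimate: the right tongue runs from (279,183) to (280,250) and the projected points fall on it to about 1 mm. The left stop at (486,190) also matches. I go down and pinch.

Request:
{"api": "arm_command", "payload": {"deltas": [[0,0,0,0,0,3.5,-1],[0,0,0,0,0,7,-1],[0,0,0,0,0,10.5,-1],[0,0,0,0,0,13,-1],[0,0,0,0,0,13,-1],[0,0,0,0,0,13,0.3],[0,0,0,0,0,13,1],[0,0,0,0,0,13,1]]}}

```text
time_s: 1.82
tcp_pos: [0.5774, -0.2855, 0.052]
ee_rot: [[-0.901, 0.105, 0.421], [0.094, 0.994, -0.048], [-0.424, -0.004, -0.906]]
wrist_force: [0.2, -0.2, 0.9]
gripper_width: 0.854
gripper_force: 0.0
```

Request:
{"api": "arm_command", "payload": {"deltas": [[0,0,0,0,0,0,1],[0,0,0,0,0,0,1],[0,0,0,0,0,0,1],[0,0,0,0,0,0,1]]}}

```text
time_s: 2.15
tcp_pos: [0.5772, -0.2846, 0.0507]
ee_rot: [[-0.902, 0.104, 0.42], [0.093, 0.995, -0.047], [-0.422, -0.003, -0.906]]
wrist_force: [-0.1, 0.3, 0.1]
gripper_width: 0.556
gripper_force: 0.0
```

Run:
```python
from h import *
p,r,s=now(); print(p,s["joints"],s["gripper_force"],rel(p,r,p-.112*OX,lean(25)))
```

```text
[ 0.57724005 -0.28461912  0.0507094 ] [-13.58607832  28.11692612 -22.60587879 -11.99858409 -14.78573208
 -71.4175783 ] 0.0 ([-0.001, -0.0, 0.006], [10.15, 0.05, -4.73])
```

Request:
{"api": "arm_command", "payload": {"deltas": [[0,0,0,0,0,0,1],[0,0,0,0,0,0,1],[0,0,0,0,0,0,1],[0,0,0,0,0,0,1],[0,0,0,0,0,0,1],[0,0,0,0,0,0,1],[0,0,0,0,0,0,1]]}}

```text
time_s: 2.73
tcp_pos: [0.5775, -0.2812, 0.0497]
ee_rot: [[-0.903, 0.101, 0.417], [0.091, 0.995, -0.043], [-0.419, -0.0, -0.908]]
wrist_force: [0.8, 14.5, 4.1]
gripper_width: 0.179
gripper_force: 30.0
```

Request:
{"api": "arm_command", "payload": {"deltas": [[0,0,0,1.5,0,-0.7,1],[0,0,0,3.0,0,-1.4,1],[0,0,0,4.5,0,-2.1,1],[0,0,0,6,0,-2.8,1],[0,0,0,7.5,0,-3.5,1],[0,0,0,8.8,0,-4.1,1],[0,0,0,9.6,0,-4.5,1],[0,0,0,10.1,0,-4.7,1]]}}

```text
time_s: 3.4
tcp_pos: [0.4727, -0.2722, 0.051]
ee_rot: [[-0.899, 0.102, 0.427], [0.09, 0.995, -0.048], [-0.43, -0.005, -0.903]]
wrist_force: [35.5, 12.5, -29.3]
gripper_width: 0.179
gripper_force: 29.9
```

Request:
{"api": "arm_command", "payload": {"deltas": [[0,0,0,0.1,0,-0.05,1],[0,0,0,0.2,0,-0.1,1],[0,0,0,0.2,0,-0.1,1]]}}

```text
time_s: 3.65
tcp_pos: [0.4726, -0.2721, 0.0511]
ee_rot: [[-0.898, 0.101, 0.428], [0.088, 0.995, -0.048], [-0.43, -0.005, -0.903]]
wrist_force: [27.3, 8.9, -23.8]
gripper_width: 0.18
gripper_force: 29.9
```

Run:
```python
from h import *
p,r,s=now(); print(p,s["joints"],s["gripper_force"],s["wrist_force"],"pulled",(p-[.5772,-.2846,.0507])@OX)
```

```text
[ 0.47264597 -0.27212568  0.05107159] [-16.46468071  21.55455637 -32.3386662  -21.59742082 -11.76432332
 -59.01517438] 29.893474238924682 [ 27.34420736   8.93410291 -23.75035271] pulled -0.10529081185738662
```

Request:
{"api": "arm_command", "payload": {"deltas": [[0,0,0,0,0,0,-1],[0,0,0,0,0,0,-1],[0,0,0,0,0,0,-1],[0,0,0,0,0,0,-1],[0,0,0,0,0,-4,-1],[0,0,0,0,0,-8,-1],[0,0,0,0,0,-12,-1],[0,0,0,0,0,-13,-1]]}}

```text
time_s: 4.32
tcp_pos: [0.4083, -0.2671, 0.1722]
ee_rot: [[-0.9, 0.104, 0.423], [0.092, 0.995, -0.049], [-0.426, -0.005, -0.905]]
wrist_force: [0.6, -1.2, 0.1]
gripper_width: 0.699
gripper_force: 0.0
```

Run:
```python
from h import *
from station import capture
p,r,s=now(); Rt=lean(25); print(p,s["wrist_force"],s["gripper_width"],rel(p,r,GL+[0,.002,0]-.13*Rt[:,2],Rt))
c=capture("wrist"); 
im=c["pixels"].copy()
for P in(GR-.11*OX,GR-.14*OX,GR-.098*OX-.03*OX):
    q=proj(c,P+[0,.002,0],True); print(q); cv2.circle(im,tuple(int(round(a)) for a in q),1,(0,0,255),-1)
cv2.imwrite("pics/w2.png",im)
```

```text
[ 0.40833091 -0.26713829  0.17218636] [ 0.57009237 -1.20558408  0.1322195 ] 0.6985672433500821 ([-0.003, 0.003, 0.006], [-10.34, 20.54, 5.34])
[282.29409535 208.28861517]
[282.89026498 180.56939023]
[282.64604431 192.08826022]
```

View pics/w2.png

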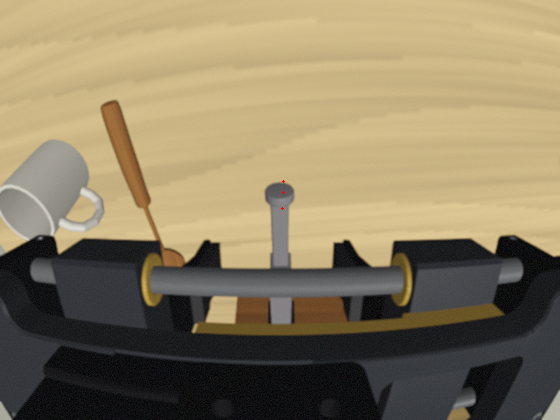

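The right stop now sits at (279,187), about 105 mm further out than before. The pull held steady at 27 N with no motion, so the right support is on its hard stop. Next is the left one.

Request:
{"api": "arm_command", "payload": {"deltas": [[0,0,0,-1.5,3.5,0.7,-1],[0,0,0,-3,7,1.5,-1],[0,0,0,-4.7,10,2.4,-1],[0,0,0,-6.5,13.5,3.4,-1],[0,0,0,-8,16.5,4.2,-1],[0,0,0,-9.3,19,4.9,-1],[0,0,0,-10.3,20.5,5.3,-1],[0,0,0,-10.3,20.5,5.3,-1]]}}

```text
time_s: 5.03
tcp_pos: [0.5476, -0.0727, 0.1614]
ee_rot: [[-0.903, 0.1, 0.417], [0.089, 0.995, -0.045], [-0.42, -0.004, -0.908]]
wrist_force: [-0.5, -0.7, -0.6]
gripper_width: 1.001
gripper_force: 0.0
```

Request:
{"api": "arm_command", "payload": {"deltas": [[0,0,0,0,0,0,-0.6],[0,0,0,0,0,0,-0.6],[0,0,0,0,0,0,-0.6]]}}

```text
time_s: 5.28
tcp_pos: [0.5452, -0.0759, 0.1621]
ee_rot: [[-0.903, 0.106, 0.417], [0.095, 0.994, -0.047], [-0.42, -0.003, -0.908]]
wrist_force: [-0.3, 0.3, -0.5]
gripper_width: 0.859
gripper_force: 0.0
```

Run:
```python
from h import *
from station import capture
p,r,s=now(); Rt=lean(25); print(p,s["wrist_force"],s["gripper_width"],s["joints"],rel(p,r,GL+[0,.002,0],Rt))
c=capture("wrist"); 
im=c["pixels"].copy()
for P in(GL,GL-.03*OX):
    q=proj(c,P+[0,.002,0],True); print(q); cv2.circle(im,tuple(int(round(a)) for a in q),1,(0,0,255),-1)
cv2.imwrite("pics/w3.png",im)
```

```text
[ 0.54519893 -0.07591134  0.16207967] [-0.331769    0.32598346 -0.54485123] 0.8593671202298436 [  10.31257187    9.63177863  -44.59576136   30.67720439  -13.74552728
 -134.84606846] ([-0.002, -0.003, 0.004], [-0.25, 0.11, 12.57])
[277.88505656 212.08918623]
[278.12257206 183.32419507]
```

View pics/w3.png

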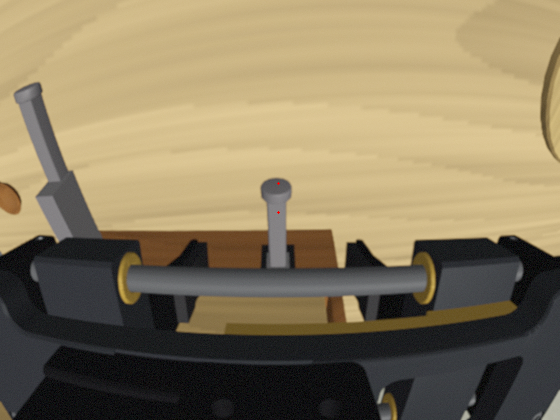

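The left tongue runs from (276,183) to (278,262), again on the predicted points. Joint 5 is close to its limit at this lean, so I reduce the lean to 14 degrees, which still clears the flap.

Run:
```python
from h import *
p,r,s=now(); Rt=lean(14); G=GL+[0,.001,0]
print(rel(p,r,G-.1*Rt[:,2],Rt))
```

```text
([-0.002, 0.19, 0.004], [-2.1, -0.01, 2.78])
```

Request:
{"api": "arm_command", "payload": {"deltas": [[0,0.06,0,-0.7,0,0.9,-0.6],[0,0.12,0,-1.4,0,1.8,-0.6],[0,0.19,0,-2.1,0,2.8,-0.6],[0,0.19,0,-2.1,0,2.8,-0.6],[0,0.19,0,-2.1,0,2.8,-0.6]]}}

```text
time_s: 5.75
tcp_pos: [0.5778, -0.0788, 0.1459]
ee_rot: [[-0.965, 0.106, 0.241], [0.103, 0.994, -0.028], [-0.243, -0.002, -0.97]]
wrist_force: [-0.6, 0.1, 0.1]
gripper_width: 0.799
gripper_force: 0.0
```

Run:
```python
from h import *
p,r,s=now(); Rt=lean(14); G=GL+[0,.001,0]
print(p,s["joints"],s["wrist_force"],rel(p,r,G,Rt))
```

```text
[ 0.57783801 -0.07880512  0.14588515] [  10.06836043   17.30143781  -26.13156468    7.32220516  -33.29933463
 -111.81181706] [-0.56597205  0.06625365  0.08331936] ([-0.002, 0.001, 0.003], [0.18, -0.06, 9.94])
```

Request:
{"api": "arm_command", "payload": {"deltas": [[0,0,0,0,0,3.5,-0.6],[0,0,0,0.1,0,7,-0.6],[0,0,0,0.2,0,9.9,-0.4],[0,0,0,0.2,0,9.9,0],[0,0,0,0.2,0,9.9,1],[0,0,0,0.2,0,9.9,1],[0,0,0,0.2,0,9.9,1],[0,0,0,0.2,0,9.9,1]]}}

```text
time_s: 6.42
tcp_pos: [0.5997, -0.0806, 0.0521]
ee_rot: [[-0.964, 0.104, 0.245], [0.101, 0.995, -0.027], [-0.246, -0.002, -0.969]]
wrist_force: [0.5, 0.5, 0.2]
gripper_width: 0.431
gripper_force: 0.0
```

Request:
{"api": "arm_command", "payload": {"deltas": [[0,0,0,0,0,0,1],[0,0,0,0,0,0,1],[0,0,0,0,0,0,1],[0,0,0,0,0,0,1],[0,0,0,0,0,0,1],[0,0,0,0,0,0,1]]}}

```text
time_s: 6.92
tcp_pos: [0.5986, -0.0818, 0.0504]
ee_rot: [[-0.965, 0.104, 0.24], [0.1, 0.995, -0.029], [-0.242, -0.004, -0.97]]
wrist_force: [-1.4, -4.5, 4.8]
gripper_width: 0.175
gripper_force: 30.0
```

Request:
{"api": "arm_command", "payload": {"deltas": [[0,0,0,1.6,0,-0.4,1],[0,0,0,3.2,0,-0.8,1],[0,0,0,4.8,0,-1.2,1],[0,0,0,6.4,0,-1.6,1],[0,0,0,8,0,-2,1],[0,0,0,9.4,0,-2.35,1],[0,0,0,10.4,0,-2.6,1],[0,0,0,10.9,0,-2.72,1]]}}

```text
time_s: 7.58
tcp_pos: [0.4888, -0.0719, 0.052]
ee_rot: [[-0.965, 0.107, 0.238], [0.103, 0.994, -0.029], [-0.24, -0.003, -0.971]]
wrist_force: [26.3, -32.6, -25.5]
gripper_width: 0.185
gripper_force: 30.1
```

Request:
{"api": "arm_command", "payload": {"deltas": [[0,0,0,0.1,0,0,1],[0,0,0,0.2,0,0,1],[0,0,0,0.2,0,0,1]]}}

```text
time_s: 7.83
tcp_pos: [0.4886, -0.072, 0.052]
ee_rot: [[-0.965, 0.108, 0.238], [0.104, 0.994, -0.029], [-0.24, -0.003, -0.971]]
wrist_force: [17.9, -26.1, -13.3]
gripper_width: 0.182
gripper_force: 30.1
```

Run:
```python
from h import *
p,r,s=now(); print(s["joints"],"pulled",(p-GL)@OX)
```

```text
[  10.99442642   18.36635119  -50.01003172   26.77729882   -9.40152119
 -133.14255122] pulled -0.1119517948348257
```

Request:
{"api": "arm_command", "payload": {"deltas": [[0,0,0,-0.2,0,0,0],[0,0.01,0,-0.3,0,0,-0.2],[0,0.02,0,-0.3,0,0,-0.4],[0,0.03,0,-0.3,0,0,-0.5],[0,0.06,0,-0.3,0,-1.5,-0.5],[0,0.12,0,-1,0,-4.5,-0.5],[0,0.18,0,-2,0,-8,-0.5],[0,0.24,0,-3,0,-11.5,-0.5]]}}

```text
time_s: 8.5
tcp_pos: [0.4868, -0.069, 0.1702]
ee_rot: [[-0.995, 0.103, -0.001], [0.103, 0.995, -0.0], [0.001, -0.0, -1.0]]
wrist_force: [1.7, 0.5, 0.1]
gripper_width: 0.688
gripper_force: 0.0
```

Request:
{"api": "arm_command", "payload": {"deltas": [[0,0,0,0,0,-4,0],[0,0,0,0,0,-8,1],[0,0,0,0,0,-12,1],[0,0,0,0,0,-15,1]]}}

```text
time_s: 8.83
tcp_pos: [0.4877, -0.0693, 0.3228]
ee_rot: [[-0.995, 0.104, 0.008], [0.104, 0.995, -0.001], [-0.008, -0.001, -1.0]]
wrist_force: [0.8, -0.3, 0.2]
gripper_width: 0.532
gripper_force: 0.0
```

Run:
```python
from h import *
from station import capture
p,r,s=now(); print(p,r.round(3).tolist(),s["joints"],s["wrist_force"])
a=capture("scene");b=capture("top"); np.savez("s4.npz",**a); np.savez("t4.npz",**b)
A=cv2.resize(a["pixels"][170:380,160:360],(400,420),interpolation=2);B=cv2.resize(b["pixels"][85:295,200:400],(400,420),interpolation=2)
cv2.imwrite("pics/st4.png",np.hstack([A,B]))
```

```text
[ 0.48774986 -0.06930216  0.32279516] [[-0.995, 0.104, 0.008], [0.104, 0.995, -0.001], [-0.008, -0.001, -1.0]] [  10.93967167    5.79389473   -9.71939064    0.16714358  -74.05829648
 -106.94590218] [ 0.81001576 -0.29158384  0.17226114]
```

View pics/st4.png

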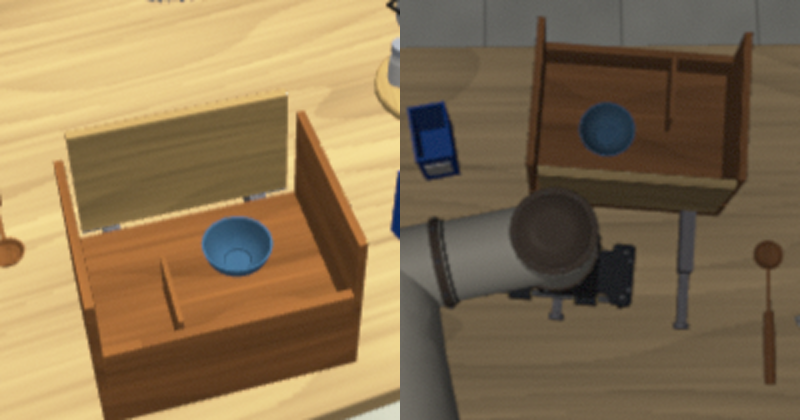

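Run:
```python
from h import *
a=dict(np.load("s4.npz"));b=dict(np.load("t4.npz"))
def org(P): d=P-ORG; return np.round([d@OX,d@OY,P[2]],4)
L=[on(a,194,237.5,.255),on(a,304.5,218.5,.255)]; print("flap top corners",[org(x) for x in L],np.degrees(np.arctan2(*(L[1]-L[0])[:2])),np.linalg.norm(L[0]-L[1]))
for u,v in((340.5,249),(278.2,244.8)): print("tips",org(on(b,u,v,.049)))
# side wall front corners seen from top z=.23
for u,v in((200+132/2,85+190/2),(200+345/2,85+180/2)): print("wall",org(on(b,u,v,.23)))
# target: vertical closed tool behind flap
p,r,s=now(); Rt=lean(0)
for q in (ORG+.045*OX+.30*OZ, ORG+.045*OX+.235*OZ): print(rel(p,r,q,Rt))
```

```text
flap top corners [array([ 0.0004, -0.1341,  0.255 ]), array([0.0044, 0.1415, 0.255 ])] 7.087672509819851 0.2756752803801661
tips [-0.1921 -0.1032  0.049 ]
tips [-0.1981  0.0962  0.049 ]
wall [-0.0347  0.1474  0.23  ]
wall [ 0.01   -0.1552  0.23  ]
([0.001, 0.016, 0.006], [-21.5, -10.35, 2.85])
([0.001, 0.016, 0.006], [-21.39, -10.35, 9.35])
```

The tongue tracks during both pulls give yaw of about -5.0 degrees (5.1 and 4.96). That explains the right support starting about 5 mm out, and both are now at their stops. I update the frame with that.

```bash
cat >> h.py <<'E'
YAW=np.radians(-5.0)
OX=np.array([np.cos(YAW),np.sin(YAW),0]); OY=np.array([-np.sin(YAW),np.cos(YAW),0])
ORG=np.array([.600,-.0815,0])+.06*OX-.1*OY
def org(P): d=np.array(P)-ORG; return np.round([d@OX,d@OY,P[2]],4)
E
python3 - <<'E'
from h import *
a=dict(np.load("s4.npz"));b=dict(np.load("t4.npz")); print(ORG)
print("flap inner top",[org(on(a,u,v,.254)) for u,v in((194,237.5),(304.5,218.5))])
print("tips",[org(on(b,u,v,.049)) for u,v in((340.5,249),(278.2,244.8))])
print("bowl",org(on(b,303,150,.11)))
p,r,s=now(); Rt=lean(0,YAW)
for q in (ORG+.045*OX+.30*OZ, ORG+.04*OX+.235*OZ): print(rel(p,r,q,Rt))
E
```

```text
[ 0.65105611 -0.18634881  0.        ]
flap inner top [array([-0.0057, -0.1374,  0.254 ]), array([0.0044, 0.1384, 0.254 ])]
tips [array([-0.1964, -0.1024,  0.049 ]), array([-0.1981,  0.0971,  0.049 ])]
bowl [0.1025 0.0412 0.11  ]
([0.001, 0.016, -0.016], [-21.71, -9.91, 2.86])
([0.001, 0.016, -0.016], [-21.1, -9.92, 9.35])
```

Request:
{"api": "arm_command", "payload": {"deltas": [[0,0,0,-3.5,-1.6,0.4,1],[0,0.01,-0.01,-7,-3.2,0.8,1],[0,0.016,-0.016,-10.5,-4.8,1.2,1],[0,0.016,-0.016,-14,-6.4,1.6,1],[0,0.016,-0.016,-17.5,-8,2,1],[0,0.016,-0.016,-20,-9.2,2.5,1],[0,0.016,-0.016,-21.7,-9.9,2.8,1],[0,0.016,-0.016,-21.7,-9.9,2.8,1]]}}

```text
time_s: 9.6
tcp_pos: [0.6945, -0.1919, 0.2863]
ee_rot: [[-0.996, 0.09, -0.018], [0.09, 0.996, 0.001], [0.018, -0.001, -1.0]]
wrist_force: [0.4, 0.9, -0.8]
gripper_width: 0.006
gripper_force: 0.0
```

Run:
```python
from h import *
p,r,s=now(); Rt=lean(0,YAW)
print(org(p),s["joints"],s["gripper_width"],rel(p,r,ORG+.045*OX+.234*OZ,Rt))
```

```text
[ 0.0438 -0.0017  0.2863] [-2.62862148e+00  3.11260751e+01  2.15161934e+01 -2.71877357e-06
 -8.14417942e+01 -9.25511810e+01] 0.0063131019660349445 ([-0.001, -0.018, -0.003], [-0.21, 0.17, 5.23])
```

Request:
{"api": "arm_command", "payload": {"deltas": [[0,-0.018,0,-0.1,0,2.6,1],[0,-0.018,0,-0.2,0,5.2,1],[0,-0.018,0,-0.2,0,5.2,1]]}}

```text
time_s: 9.85
tcp_pos: [0.6909, -0.1892, 0.2326]
ee_rot: [[-0.996, 0.089, -0.007], [0.089, 0.996, 0.002], [0.007, 0.001, -1.0]]
wrist_force: [-0.8, 0.9, -2.5]
gripper_width: 0.006
gripper_force: 0.0
```

Request:
{"api": "arm_command", "payload": {"deltas": [[0,0,0,1.8,0,0,1],[0,0,0,3.3,0,0,1],[0,0,0,4.8,0,0,1],[0,0,0,6.3,0,0.1,1],[0,0,0,7.8,0,0.4,1],[0,0,0,9.3,0,1.0,1],[0,0,0,10.7,0,1.7,1],[0,0,0,12.1,0,2.6,1]]}}

```text
time_s: 10.52
tcp_pos: [0.5747, -0.1796, 0.2154]
ee_rot: [[-0.996, 0.087, 0.011], [0.087, 0.996, -0.003], [-0.011, -0.002, -1.0]]
wrist_force: [2.4, -0.5, 1.0]
gripper_width: 0.005
gripper_force: 0.9
```

Run:
```python
from h import *
from station import capture
p,r,s=now()
print(org(p),r.round(3).tolist(),s["wrist_force"])
```

```text
[-7.670e-02  1.000e-04  2.154e-01] [[-0.996, 0.087, 0.011], [0.087, 0.996, -0.003], [-0.011, -0.002, -1.0]] [ 2.37093865 -0.53143786  1.04258069]
```

Contact is light, so I continue along the arc.

Request:
{"api": "arm_command", "payload": {"deltas": [[0,0,0,1.2,0,1.1,1],[0,0,0,2.4,0,2.4,1],[0,0,0,3.4,0,3.9,1],[0,0,0,4.2,0,5.3,1],[0,0,0,4.6,0,6.4,1],[0,0,0,4.9,0,7.5,1],[0,0,0,5.1,0,8.6,1],[0,0,0,5.2,0,9.6,1]]}}

```text
time_s: 11.18
tcp_pos: [0.5225, -0.1751, 0.1173]
ee_rot: [[-0.996, 0.087, 0.006], [0.087, 0.996, -0.002], [-0.006, -0.001, -1.0]]
wrist_force: [0.6, 0.6, 0.7]
gripper_width: 0.007
gripper_force: 0.0
```

Request:
{"api": "arm_command", "payload": {"deltas": [[0,0,0,0,0,0.2,1],[0,0,0,0,0,0.3,1],[0,0,0,0,0,0.3,1],[0,0,0,0,0,0.3,1]]}}

```text
time_s: 11.52
tcp_pos: [0.5232, -0.1754, 0.1144]
ee_rot: [[-0.996, 0.088, 0.006], [0.088, 0.996, -0.002], [-0.007, -0.001, -1.0]]
wrist_force: [0.2, -0.2, 0.7]
gripper_width: 0.003
gripper_force: 0.0
```

Run:
```python
from h import *
p,r,s=now()
print(org(p),r.round(3).tolist(),s["wrist_force"])
```

```text
[-0.1283 -0.0002  0.1144] [[-0.996, 0.088, 0.006], [0.088, 0.996, -0.002], [-0.007, -0.001, -1.0]] [ 0.1610094 -0.1566535  0.699519 ]
```

Request:
{"api": "arm_command", "payload": {"deltas": [[0,0,0,0,0,0.3,1],[0,0,0,0,0,0.5,1],[0,0,0,0,0,0.6,1],[0,0,0,0,0,0.6,1]]}}

```text
time_s: 11.85
tcp_pos: [0.5236, -0.1755, 0.1113]
ee_rot: [[-0.996, 0.087, 0.008], [0.087, 0.996, -0.003], [-0.008, -0.002, -1.0]]
wrist_force: [-5.2, 3.3, 17.1]
gripper_width: 0.007
gripper_force: 8.7
```

Request:
{"api": "arm_command", "payload": {"deltas": [[0,0,0,0,0,-1,1],[0,0,0,0,0,-4,0],[0,0,0,0,0,-8,-1],[0,0,0,0,0,-12,-1],[0,0,0,0,0,-16,-1],[0,0,0,0,0,-16,-1]]}}

```text
time_s: 12.35
tcp_pos: [0.5258, -0.1764, 0.2774]
ee_rot: [[-0.996, 0.087, 0.023], [0.087, 0.996, -0.006], [-0.023, -0.004, -1.0]]
wrist_force: [1.2, -0.9, 0.9]
gripper_width: 0.297
gripper_force: 0.0
```

Run:
```python
from h import *
from station import capture
p,r,s=now(); print(p,r.round(3).tolist(),s["joints"],s["wrist_force"])
a=capture("scene");b=capture("top"); np.savez("s5.npz",**a); np.savez("t5.npz",**b)
A=cv2.resize(a["pixels"][150:360,160:430],(540,420),interpolation=2);B=cv2.resize(b["pixels"][200:270,120:163],(260,420),interpolation=2)
cv2.imwrite("pics/st5.png",np.hstack([A,B]))
```

```text
[ 0.52579832 -0.17639303  0.27740839] [[-0.996, 0.087, 0.023], [0.087, 0.996, -0.006], [-0.023, -0.004, -1.0]] [ -1.63539485  13.13162646  -7.23352943   0.32554744 -68.33381734
 -93.45967943] [ 1.21615164 -0.93220903  0.87052349]
```

View pics/st5.png

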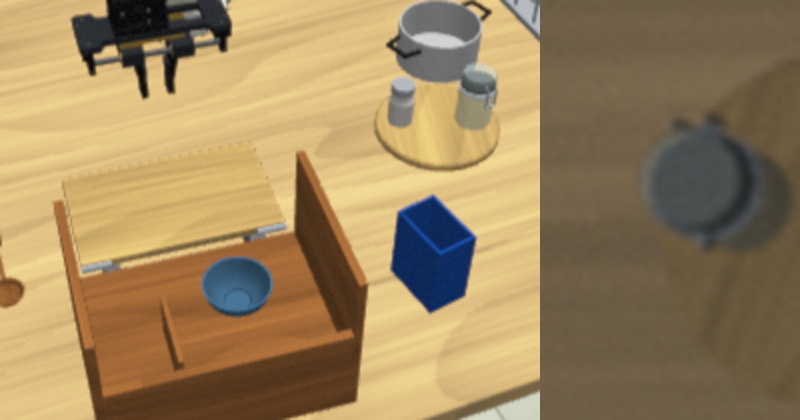

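The flap lies flat: the fingertip met it at 92 mm and 17 N. The jar is on the turntable with its lid at about (146,231) in the top view, hinge ears at the top and lever at the bottom.

Run:
```python
from h import *
b=dict(np.load("t5.npz"));f=lambda x,y:(120+(x-540)/6.047,200+y/6)
J=on(b,*f(698,185),.125); a=on(b,*f(698,122),.1); c=on(b,*f(705,243),.1)
print(J,"ears",a,c,"mid",(a+c)/2,"len",np.linalg.norm(a-c),"ang",np.degrees(np.arctan2(*(a-c)[1::-1])))
p,r,s=now(); psi=np.arctan2(*(a-c)[1::-1])
Rt=lean(0,psi); print(rel(p,r,[J[0],J[1],.24],Rt))
```

```text
[0.50169833 0.32856804 0.125     ] ears [0.53801436 0.33713767 0.1       ] [0.47499972 0.33125516 0.1       ] mid [0.50650704 0.33419642 0.1       ] len 0.06328861740846381 ang 5.333187189008197
([-0.002, 0.01, -0.182], [6.56, 49.99, 2.89])
```

Request:
{"api": "arm_command", "payload": {"deltas": [[0,0.01,-0.02,0.5,3.8,0,-1],[0,0.01,-0.04,1,7.6,0,-1],[0,0.01,-0.06,1.5,11.4,0.3,-1],[0,0.01,-0.08,2,15.2,0.6,-1],[0,0.01,-0.1,2.5,19,0.9,-1],[0,0.01,-0.12,3,22.8,1.2,-1],[0,0.01,-0.14,3.5,26.6,1.5,-1],[0,0.01,-0.16,4,30.4,1.8,-1]]}}

```text
time_s: 13.12
tcp_pos: [0.5076, 0.1327, 0.2474]
ee_rot: [[-0.997, -0.073, -0.008], [-0.073, 0.997, -0.003], [0.008, -0.002, -1.0]]
wrist_force: [0.5, -0.8, -0.1]
gripper_width: 0.966
gripper_force: 0.0
```

Run:
```python
from h import *
p,r,s=now(); print(p,s["gripper_width"],rel(p,r,[.502,.329,.24],lean(0,np.radians(5.3))))
```

```text
[0.50758417 0.13265302 0.2473621 ] 0.9663434290512077 ([-0.002, -0.008, -0.02], [-0.87, 19.63, 0.69])
```

Request:
{"api": "arm_command", "payload": {"deltas": [[0,-0.008,-0.02,-0.1,3.9,0.2,-1],[0,-0.008,-0.02,-0.3,7.8,0.4,-1],[0,-0.008,-0.02,-0.5,11.7,0.6,-1],[0,-0.008,-0.02,-0.7,15.4,0.7,-1],[0,-0.008,-0.02,-0.8,18.3,0.7,-1],[0,-0.008,-0.02,-0.9,19.6,0.7,-1],[0,-0.008,-0.02,-0.9,19.6,0.7,-1],[0,-0.008,-0.02,-0.9,19.6,0.7,-1]]}}

```text
time_s: 13.78
tcp_pos: [0.5031, 0.3271, 0.2401]
ee_rot: [[-0.996, -0.092, 0.0], [-0.092, 0.996, -0.003], [-0.0, -0.003, -1.0]]
wrist_force: [0.6, -0.3, 0.3]
gripper_width: 1.001
gripper_force: 0.0
```

Run:
```python
from h import *
from station import capture
p,r,s=now(); print(p,s["gripper_width"],rel(p,r,[.502,.329,.105],lean(0,np.radians(5.3))))
c=capture("wrist"); np.savez("w6.npz",**c); im=c["pixels"].copy()
for q in([.502,.329,.125],[.502,.329,.03],[.502,.301,.125],[.502,.357,.125]):
    u=proj(c,q,True); print(u); cv2.circle(im,tuple(int(round(a)) for a in u),2,(0,0,255),-1)
cv2.imwrite("pics/w6.png",im)
```

```text
[0.50309746 0.32706038 0.24010209] 1.0013103294469543 ([-0.003, 0.0, -0.0], [0.09, 0.25, 13.51])
[279.53727718 211.69295641]
[279.00404456 189.48126285]
[245.68093642 208.61341053]
[313.17956131 214.74876888]
```

View pics/w6.png

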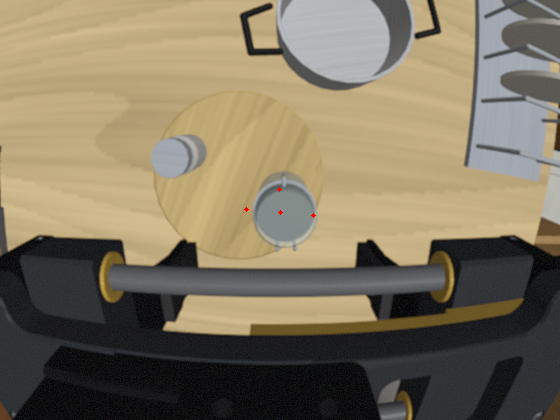

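The wrist view shows the lid centre at (285,214), so the jar is about 4 mm further in +y than estimated, at (0.504, 0.333). Its ears at (284,178) and (286,245) line up with the jaws.

Request:
{"api": "arm_command", "payload": {"deltas": [[0,0,0,-0.1,0.3,2.5,-1],[0,0,0,-0.1,0.6,5.5,-1],[0,0,0,-0.1,0.6,8.5,-1],[0,0,0,-0.1,0.6,11.5,-1],[0,0,0,-0.1,0.6,13.5,-1],[0,0,0,-0.1,0.6,13.5,-1],[0,0,0,-0.1,0.6,13.5,0],[0,0,0,-0.1,0.6,13.5,0.3]]}}

```text
time_s: 14.5
tcp_pos: [0.5057, 0.3331, 0.1085]
ee_rot: [[-0.996, -0.091, 0.005], [-0.091, 0.996, 0.001], [-0.005, 0.0, -1.0]]
wrist_force: [0.3, 0.0, 1.0]
gripper_width: 0.916
gripper_force: 0.0
```

Request:
{"api": "arm_command", "payload": {"deltas": [[0,0,0,0,0,0,1],[0,0,0,0,0,0,1],[0,0,0,0,0,0,1],[0,0,0,0,0,0,1],[0,0,0,0,0,0,1],[0,0,0,0,0,0,1]]}}

```text
time_s: 15.0
tcp_pos: [0.505, 0.3339, 0.1078]
ee_rot: [[-0.996, -0.092, 0.005], [-0.092, 0.996, 0.0], [-0.005, 0.0, -1.0]]
wrist_force: [-2.1, 0.7, 3.7]
gripper_width: 0.629
gripper_force: 30.0
```

Request:
{"api": "arm_command", "payload": {"deltas": [[0,0,0,0,0,-0.5,1],[0,0,0,0,0,-1.5,1],[0,0,0,0,0,-3,1],[0,0,0,0,0,-5,1],[0,0,0,0,0,-7.5,1],[0,0,0,0,0,-10,1],[0,0,0,0,0,-11.5,1],[0,0,0,0,0,-12,1]]}}

```text
time_s: 15.67
tcp_pos: [0.5049, 0.3338, 0.23]
ee_rot: [[-0.996, -0.092, 0.006], [-0.092, 0.996, 0.002], [-0.007, 0.002, -1.0]]
wrist_force: [-0.8, 0.1, -2.8]
gripper_width: 0.631
gripper_force: 30.0
```

Run:
```python
from h import *
p,r,s=now(); T=ORG-.1*OX; print(p,T,s["wrist_force"],s["gripper_force"],s["gripper_width"],rel(p,r,[T[0],T[1],.21],r))
```

```text
[0.50487828 0.33384851 0.22998857] [ 0.55143664 -0.17763324  0.        ] [-0.78168682  0.13385509 -2.84755523] 29.99883037089603 0.6306898305058076 ([0.0, 0.0, 0.0], [0.07, -51.36, 1.91])
```

Request:
{"api": "arm_command", "payload": {"deltas": [[0,0,0,0,-1,0,1],[0,0,0,0,-3,0,1],[0,0,0,0,-6,0,1],[0,0,0,0,-9,0,1],[0,0,0,0,-12,0,1],[0,0,0,0,-15,0,1],[0,0,0,0,-18,0,1],[0,0,0,0,-21,0,1]]}}

```text
time_s: 16.33
tcp_pos: [0.5218, 0.1217, 0.225]
ee_rot: [[-0.996, -0.091, -0.001], [-0.091, 0.996, -0.003], [0.002, -0.002, -1.0]]
wrist_force: [-0.8, 0.1, -3.7]
gripper_width: 0.626
gripper_force: 30.0
```

Request:
{"api": "arm_command", "payload": {"deltas": [[0,0,0,0,-3,0,1],[0,0,0,0,-6,0,1],[0,0,0,0,-9,0.3,1],[0,0,0,0,-12,0.6,1],[0,0,0,0,-15,0.9,1],[0,0,0,0,-18,1.2,1],[0,0,0,0,-21,1.5,1],[0,0,0,0,-24,1.8,1]]}}

```text
time_s: 17.0
tcp_pos: [0.5435, -0.1166, 0.2071]
ee_rot: [[-0.996, -0.091, -0.002], [-0.091, 0.996, -0.0], [0.002, -0.0, -1.0]]
wrist_force: [-0.2, 0.1, -3.0]
gripper_width: 0.63
gripper_force: 30.0
```

Request:
{"api": "arm_command", "payload": {"deltas": [[0,0,0,0,-3,0,1],[0,0,0,0,-5,0,1],[0,0,0,0,-6,0,1],[0,0,0,0,-6.4,0,1],[0,0,0,0,-6.4,0,1],[0,0,0,0,-6.4,0,1]]}}

```text
time_s: 17.5
tcp_pos: [0.5508, -0.1779, 0.2086]
ee_rot: [[-0.996, -0.092, 0.001], [-0.092, 0.996, -0.0], [-0.001, -0.0, -1.0]]
wrist_force: [0.0, -0.3, -3.5]
gripper_width: 0.627
gripper_force: 30.0
```

Run:
```python
from h import *
from station import capture
p,r,s=now(); T=ORG-.1*OX; print(p,org(p),s["wrist_force"],s["gripper_width"],rel(p,r,[T[0],T[1],.170],lean(0,np.radians(5.3))))
a=capture("scene");w=capture("wrist")
cv2.imwrite("pics/p7.png",np.hstack([cv2.resize(a["pixels"][150:360,160:360],(380,400),interpolation=2),cv2.resize(w["pixels"],(420,400))[:, :420]]))
```

```text
[ 0.55076116 -0.17787999  0.20863045] [-0.1007 -0.0003  0.2086] [ 0.025512   -0.33050544 -3.49969056] 0.6273704864673999 ([-0.0, 0.001, -0.001], [-0.06, 0.02, 3.86])
```

View pics/p7.png

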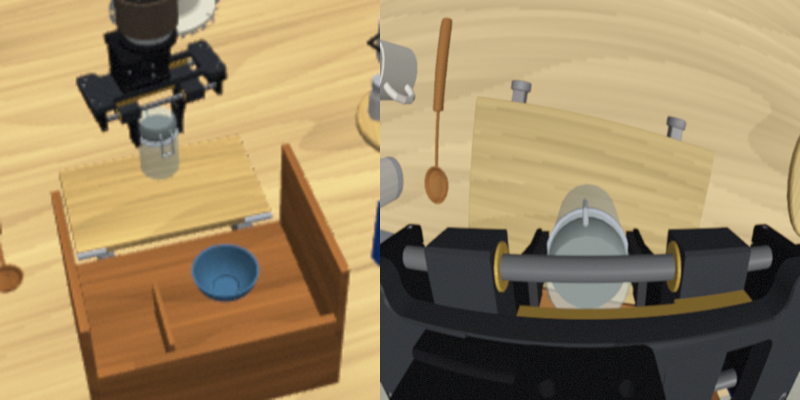

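The jar hangs upright over the middle of the flat flap, with both supports visible beyond its edge at (520,90) and (676,127). I lower it slowly until it touches.

Request:
{"api": "arm_command", "payload": {"deltas": [[0,0,0,0,0,0.8,1],[0,0,0,0,0,1.6,1],[0,0,0,0,0,2.3,1],[0,0,0,0,0,2.9,1],[0,0,0,0,0,3.3,1],[0,0,0,0,0,3.5,1],[0,0,0,0,0,3.6,1],[0,0,0,0,0,3.7,1]]}}

```text
time_s: 18.27
tcp_pos: [0.5517, -0.1786, 0.1724]
ee_rot: [[-0.996, -0.092, 0.003], [-0.092, 0.996, -0.001], [-0.003, -0.001, -1.0]]
wrist_force: [-0.3, 0.3, -3.8]
gripper_width: 0.631
gripper_force: 30.0
```

Request:
{"api": "arm_command", "payload": {"deltas": [[0,0,0,0,0,0.1,1],[0,0,0,0,0,0.2,1],[0,0,0,0,0,0.2,1],[0,0,0,0,0,0.2,1]]}}

```text
time_s: 18.6
tcp_pos: [0.5515, -0.1786, 0.1705]
ee_rot: [[-0.996, -0.092, 0.003], [-0.092, 0.996, -0.001], [-0.003, -0.001, -1.0]]
wrist_force: [-0.3, 0.3, -3.8]
gripper_width: 0.631
gripper_force: 30.0
```

Request:
{"api": "arm_command", "payload": {"deltas": [[0,0,0,0,0,0.1,1],[0,0,0,0,0,0.2,1],[0,0,0,0,0,0.2,1],[0,0,0,0,0,0.2,1]]}}

```text
time_s: 18.93
tcp_pos: [0.5518, -0.1786, 0.1698]
ee_rot: [[-0.996, -0.092, 0.004], [-0.092, 0.996, -0.001], [-0.004, -0.002, -1.0]]
wrist_force: [-3.4, 1.6, 5.2]
gripper_width: 0.628
gripper_force: 30.0
```

Request:
{"api": "arm_command", "payload": {"deltas": [[0,0,0,0,0,0,-0.4],[0,0,0,0,0,0,-0.6],[0,0,0,0,0,0,-0.8],[0,0,0,0,0,0,-1],[0,0,0,0,0,0,-1],[0,0,0,0,0,0,-1],[0,0,0,0,0,0,-1],[0,0,0,0,0,0,-1]]}}

```text
time_s: 19.6
tcp_pos: [0.5515, -0.1785, 0.1682]
ee_rot: [[-0.996, -0.092, 0.003], [-0.092, 0.996, -0.001], [-0.003, -0.001, -1.0]]
wrist_force: [-0.1, -0.9, 0.2]
gripper_width: 0.995
gripper_force: 0.0
```

Request:
{"api": "arm_command", "payload": {"deltas": [[0,0,0,0,0,-1.5,-1],[0,0,0,0,0,-4,-1],[0,0,0,0,0,-7,-1],[0,0,0,0,0,-10,-1],[0,0,0,0,0,-13,-1],[0,0,0,0,0,-13,-1]]}}

```text
time_s: 20.1
tcp_pos: [0.5538, -0.1794, 0.3058]
ee_rot: [[-0.996, -0.092, 0.016], [-0.093, 0.996, -0.004], [-0.016, -0.006, -1.0]]
wrist_force: [0.7, 0.3, 1.4]
gripper_width: 1.001
gripper_force: 0.0
```

Run:
```python
from h import *
from station import capture
p,r,s=now(); print(p,s["wrist_force"])
a=capture("scene");w=capture("wrist")
cv2.imwrite("pics/p8.png",np.hstack([cv2.resize(a["pixels"][150:360,160:430],(450,350),interpolation=2),cv2.resize(w["pixels"],(350,350))]))
```

```text
[ 0.55383421 -0.17942131  0.30583885] [0.73297482 0.29474619 1.4424527 ]
```

View pics/p8.png

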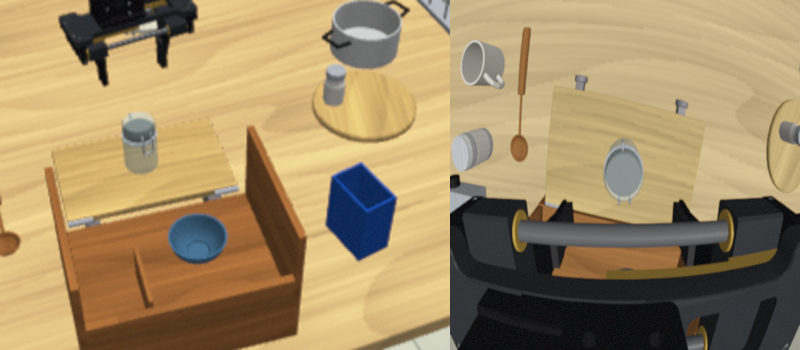

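The jar stands upright at (140,145) in the middle of the flat flap, the shaker is still standing, and the gripper is clear. I hand the job in.

```bash
python3 -c "
from station import finish_job; print(finish_job())"
```

```text
the job is handed in; nothing more can be done
None
```

I handed the job in at about 20 s: both supports are out, the flap is flat on them, and the jar stands upright in the middle of it with the shaker still standing; the hand-in returned no verdict.

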